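# Reset the cold-store alarm and snap its guard cover on

## Task

Reset the alarm box on the lab bench: turn its spring-return knob clockwise as far as it goes, then let go so that it springs back. After that fit the loose guard cover over the knob, fin upwards, and press it straight down until it snaps and sits fully home on the box; do not let go at the end, but finish while still holding it there, pressing down firmly (about 10 N). Leave the bottle, jar and beaker where they stand.

Things in the scene. Friction and masses are not known exactly. Their poses are not given: they have to be found in the camera images.
- alarm: Alarm box, fixed to the bench: grey, 180 (x) x 120 (y) x 40 high. Origin: centre of its underside, z up. On its top, centred, stands the cover's mount: a raised square 70 x 70, 16 high, upper edges rounded at 4 mm radius; midway along its +x and -x sides a sprung steel roller, 12 in diameter and 36 long, stands 3.5 out. The black knob is on the mount's top, in the middle.
- deck: Top plate of the alarm box, 180 x 120 x 8, fixed on it around the mount; the cover's whole lower rim lies on it when home. Origin: its centre, 36 above the bench.
- seat (a point): Centre of the alarm box's top face, 40 above the bench, axes as the box: the cover's origin lies here when the cover is fully home.
- knob (a joint): Turn of the knob about the vertical axis through the box's centre, rad: 0 at rest, grows clockwise seen from above, hard stop at 1.2. A spring returns it to 0 when let go: 0.03 N m at rest, 0.10 N m at the stop.
- knob_grip (a point): On the knob's axis at the height to grip, 24 above the mount's top, 80 above the bench. The knob is a bar 40 long (along this point's x; at rest the box's x) and 14 thick (y), its top 10 above this point, its sides reaching 18 below it, on a disc 40 in diameter, 6 high. The point turns with the knob.
- cover: Guard cover, loose, standing fin up on the bench: white cap, open below, 86 (x) x 79 (y) x 58 high, walls 3, 105 to 210 g, flat top carrying a grip fin. Origin: centre of its lower rim, z up. Inside it is 73 wide in y, and 73 between the lips in x, so the 70 mount enters with 1.5 to spare each side. It fits either way round (180 degrees), its x along the box's x.
- lip (a point): Middle of the lip along the lower inner edge of the cover's +x wall (one like it on -x), 39.5 from the centre, 3 above the rim; lip radius 3. Lips meet the rollers with the rim 12 above home; pushing on takes 6 to 8 N, which suddenly falls away at 6 home: the rollers snap over the lips and draw the cover down almost to the box's deck.
- fin (a point): Middle of the cover's grip fin: 50 long (x), 14 thick (y), 30 high; this point is 73 above the cover's rim, 15 above its flat top and 15 below the fin's top; axes as the cover. Finger tips that take the fin from above may rest on the flat top beside it.
- reagent: Bystander: amber bottle, 60 in diameter, 100 high. Origin at the centre of its underside.
- jar: Bystander: jar, 66 in diameter, 75 high. Origin at the centre of its underside.
- beaker: Bystander: glass beaker, 70 in diameter, 90 high. Origin at the centre of its underside.
Mind the look-alikes: they are no part of the job. Several things have the shape of the alarm; the one meant has the colours described above. What is shaped like the cover but purple is not meant.

How it is judged:
By the outcome, as a careful person would: the job done as asked, in the order asked, and still so for the second after the job is handed in, while the arm keeps its last pose, push and grip.
It also fails if it takes over 70 s, if anything falls off the work surface, if the arm or the gripper's body presses on something with over 40 N, if the wrist force passes 120 N, or if a joint passes its speed limit or range.

## Robot

A 6-joint arm with a two-finger parallel gripper is mounted at the origin on the work surface. World frame = base frame: x ahead of the robot, y to its left, z up, the work surface at z = 0. Lengths are in mm, angles in rad, forces in N, time in s.
With the tool pointing down it reaches from about 400 to 825 mm from the base axis. Payload 7 kg.
Tool frame: the origin (TCP) lies midway between the tips of the shut fingers; the grasp point (between the pads) lies 19 mm behind it (manip.hold_point_z is the distance from the TCP to the grasp point, in mm); z points along the fingers, y is the direction in which the jaws open and shut (so a half turn about z gives the same grasp; the last joint's range is limited). The gripper opens to 88 mm and grips with 3 to 60 N. Pads are 19 mm wide; open, the fingers measure 130 mm over their backs; the gripper's body (78 mm by 193 mm) begins 47 mm behind the grasp point.
Start: joints at [0.288, 0.359, 0.012, 0, -1.224, -0.288], TCP at [674.978, -0.019, 226.561] pointing down, gripper open.
Joint ranges: [-3.07, 3.07], [-1.43, 2.12], [-1.02, 1.25], [-3.03, 1.67], [-3.05, -0], [-3.03, 3.03]. Speed limits (rad/s): [2.39, 2.39, 3.01, 3.14, 3.14, 3.14].

## Interface

Orientations are given as a rotation vector (axis times angle).
In Python, from bench import manip, read_camera, job, find_in, regions_of gives the robot as it stands. The module is installed in compiled form; this text tells all that it offers.
- The arm moves only by the tool apply_moves, never from a script. Its argument "plan" is a list of rows, each a list of 5 numbers: the closure, from 0 (fully open) to 1 (shut), then the shift along the tool's x, y, z in mm, then the turn about the tool's z in degrees. A call has exactly 5 rows; each row shifts and turns the pose as measured when the row begins, along the tool's axes as they then stand; what a row does not reach is not made up. A row lasts 1/10 s, in which the tool goes at most 50 mm and 8.59 degrees, less where a joint would pass 70% of its speed; a pose out of reach is approached as far as the arm can. A call with a gripper value outside its range is refused whole. The fingers move at their own pace and stop on an object; the grip force is fixed at half the most. Time passes only in rows, so rows that do not move let the fingers close, or fill a call up. It gives the time, the measured TCP pose, the force and the opening at its end, in the units of the state.
- manip.state(): the state, without advancing time (a new reading comes with each control period).
- read_camera(name): name is "scene" or "side" or "wrist"; returns a dict with "frame" (420x560x3 uint8, red, green, blue), "z_map" (420x560 float32, mm along the optical axis (not along the pixel's ray), 0 where there is no reading), "fx", "fy", "cx", "cy" (pixels), "R" (3x3) and "t" (3): a world point X has camera coordinates R X + t; the wrist camera has in their place "mount" (4x4, takes a point from camera to tool coordinates, whose origin is the TCP and whose axes are the flange's). Camera axes: x right, y down, z forward; pixel columns grow to the right and rows downward; lengths in mm; the calibration is good to about 2 mm. The wrist camera is an equidistant fisheye: a pixel r from the principal point sees the ray r / f radians off the axis. A picture is of the moment at which its call begins: read the wrist's pose just before it.
- job.sign_off(): hands the job in, once; it reports no verdict.
Trained networks look in a picture, given as the dict that the camera call returned (one of the last four; its "shot" number tells which), for a name from the list of things; names that differ only in an ending like _2 or _b are one class to them, and where a whole thing is asked for, a point or a joint stands for the part that bears it (a point fixed in the world has none). Each returns a list of dicts, best first, with "confidence" (0 to 1); they miss things now and then, are a little off and sometimes report something else, mostly with a low value. They report only what shows in the picture. A call takes as long as a camera call. They do not tell look-alikes from the thing itself.
- find_in(query, picture): "point" ([x, y, z] in mm, in world coordinates, good to about 4 mm: the middle of the surface that is visible of it).
- regions_of(query, picture): "pixels" (420x560 bool, what is visible of it).
The state is a dict: "t": time; "joints": joint angles; "qvel": joint speeds; "tau": joint torques, N m; "ee_pos": TCP position; "tcp_rot": TCP orientation; "contact_force": force on the tool from outside, world axes, zero at the start; "torque": the same for the moment, N m; "finger_gap": finger opening in mm.
Only numpy, scipy, OpenCV 4.12 (cv2) and the standard library are available. Lean on these libraries where they do the work, as an engineer would, in place of code of your own. Each camera call takes 0.05 s, during which the arm holds its last target.

## Working session

There is one attempt and no reset: what is moved stays moved. The work goes in short steps, Python scripts to look and compute and a tool call to move; the robot and the scene stay as the last step left them, time stands still between calls to the robot, and variables do not carry over. Pictures are saved under pics/ and viewed, and the job is handed in when it is done.

Besides the shell and the picture viewer there is one more tool, called after ">>>" in YAML: its name, and indented under it one key for each argument. apply_moves: Moves the arm, as the interface text tells. Its arguments: {"type":"object","properties":{"plan":{"type":"array","items":{"type":"array","items":{"type":"number"}}}},"required":["plan"]}

```bash
mkdir -p pics
python3 - <<'E'
from bench import manip, read_camera, job, find_in, regions_of
import cv2,numpy as np
s=manip.state(); print({k:np.round(v,3).tolist() for k,v in s.items()})
for n in ("scene","side","wrist"):
    p=read_camera(n); cv2.imwrite(f"pics/{n}0.png",p["frame"][:,:,::-1]); np.save(f"pics/{n}0_z.npy",p["z_map"])
    print(n,{k:(np.round(p[k],3).tolist()) for k in p if k not in("frame","z_map")})
    for q in ("alarm","knob_grip","cover","fin","reagent","jar","beaker"):
        print(q,[(np.round(d["point"],0).tolist(),round(d["confidence"],2)) for d in find_in(q,p)])
E
```

```text
{'t': 0.0, 'joints': [0.288, 0.359, 0.011, -0.0, -1.224, -0.288], 'qvel': [-0.001, 0.0, -0.001, 0.001, 0.0, -0.001], 'tau': [-0.001, -58.273, 29.306, 6.997, 0.007, -0.0], 'ee_pos': [674.524, -0.029, 225.614], 'tcp_rot': [2.22, -2.221, -0.002], 'contact_force': [0.341, 0.664, -0.539], 'torque': [-0.061, -0.003, -0.005], 'finger_gap': 87.577}
scene {'fx': 487.245, 'fy': 487.245, 'cx': 278.205, 'cy': 218.041, 'R': [[0.795, 0.605, 0.024], [0.382, -0.47, -0.796], [-0.47, 0.642, -0.605]], 't': [-510.467, -181.02, 1562.547], 'shot': 1}
alarm [([533.0, -157.0, 35.0], 0.88), ([788.0, -256.0, 41.0], 0.84)]
knob_grip [([513.0, -146.0, 71.0], 0.76), ([766.0, -246.0, 72.0], 0.74)]
cover [([665.0, 197.0, 56.0], 0.78), ([511.0, 146.0, 49.0], 0.77)]
fin [([657.0, 196.0, 53.0], 0.85), ([512.0, 147.0, 53.0], 0.78), ([764.0, -23.0, 56.0], 0.34)]
reagent [([764.0, -24.0, 52.0], 0.84), ([509.0, 148.0, 45.0], 0.17)]
jar [([513.0, -413.0, 54.0], 0.61)]
beaker []
side {'fx': 531.047, 'fy': 531.047, 'cx': 282.618, 'cy': 207.759, 'R': [[-0.995, -0.098, -0.016], [-0.054, 0.667, -0.743], [0.084, -0.738, -0.669]
[... 257 characters left out ...]
fin [([494.0, 181.0, 56.0], 0.96), ([646.0, 232.0, 56.0], 0.65)]
reagent [([744.0, 16.0, 62.0], 0.7), ([494.0, 184.0, 56.0], 0.43)]
jar [([497.0, -381.0, 49.0], 0.73)]
beaker []
wrist {'fx': 325.192, 'fy': 325.192, 'cx': 281.094, 'cy': 208.709, 'mount': [[0.0, -0.958, -0.288, 77.78], [1.0, 0.0, 0.0, 1.445], [0.0, -0.288, 0.958, -158.988], [0.0, 0.0, 0.0, 1.0]], 'shot': 3}
alarm [([740.0, -186.0, 42.0], 0.79), ([525.0, -134.0, 37.0], 0.65)]
knob_grip [([511.0, -136.0, 78.0], 0.66)]
cover [([657.0, 183.0, 46.0], 0.93), ([493.0, 112.0, 19.0], 0.4)]
fin [([659.0, 179.0, 44.0], 0.77), ([496.0, 116.0, 18.0], 0.47)]
reagent [([741.0, -15.0, 68.0], 0.87)]
jar []
beaker [([495.0, 372.0, 23.0], 0.62)]
```

View pics/scene0.png

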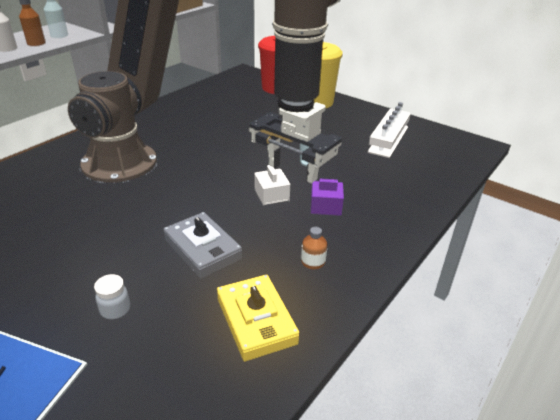

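View pics/side0.png

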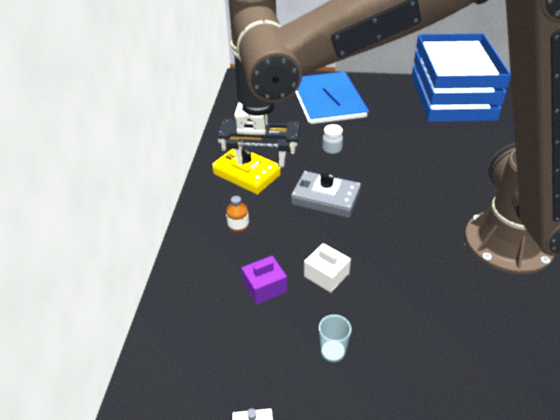

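View pics/wrist0.png

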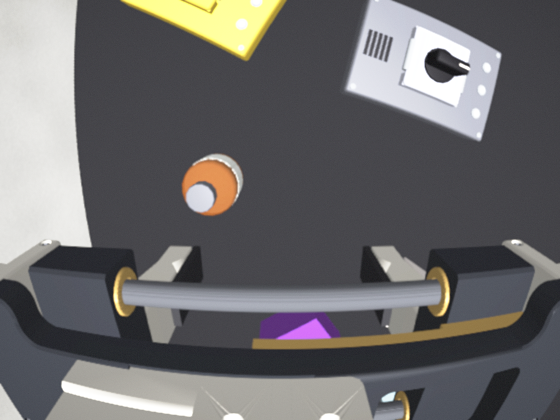

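The meant ones: the grey alarm box (wrist px 430,65; scene 202,240) and the white cover (scene 272,186; side 327,267). The yellow box (scene 257,315) and the purple cover (scene 327,197) are look-alikes. Next I'll measure both and confirm with crops.

```bash
cat > h.py <<'E'
from bench import manip, read_camera, job, find_in, regions_of
import cv2,numpy as np
from scipy.spatial.transform import Rotation as Ro
def shoot(n,name=None):
    s=manip.state(); p=read_camera(n); p["s"]=s; p["n"]=n
    if name: cv2.imwrite(f"pics/{name}.png",p["frame"][:,:,::-1])
    return p
def pts(p):
    """world XYZ for all pixels from z_map"""
    v,u=np.mgrid[0:420,0:560].astype(float); z=p["z_map"].astype(float)
    if p["n"]=="wrist":
        a=(u-p["cx"])/p["fx"]; b=(v-p["cy"])/p["fy"]; th=np.hypot(a,b)+1e-9
        k=np.tan(th)/th
        c=np.stack([a*k*z,b*k*z,z],-1)
        m=p["mount"]; c=c@m[:3,:3].T+m[:3,3]
        return c@Ro.from_rotvec(p["s"]["tcp_rot"]).as_matrix().T+p["s"]["ee_pos"]
    c=np.stack([(u-p["cx"])/p["fx"]*z,(v-p["cy"])/p["fy"]*z,z],-1)
    return (c-p["t"])@p["R"]
def proj(p,X):
    X=np.atleast_2d(X)
    if p["n"]=="wrist":
        Rm=Ro.from_rotvec(p["s"]["tcp_rot"]).as_matrix(); m=p["mount"]
        c=((X-p["s"]["ee_pos"])@Rm-m[:3,3])@m[:3,:3]
        r=np.hypot(c[:,0],c[:,1])+1e-9; th=np.arctan2(r,c[:,2])
        return np.c_[p["cx"]+p["fx"]*th*c[:,0]/r,p["cy"]+p["fy"]*th*c[:,1]/r]
    c=X@np.array(p["R"]).T+p["t"]
    return np.c_[p["cx"]+p["fx"]*c[:,0]/c[:,2],p["cy"]+p["fy"]*c[:,1]/c[:,2]]
def mask(p,q,near,tol=70):
    W=pts(p)
    for d in regions_of(q,p):
        m=d["pixels"]&(p["z_map"]>0)
        if m.sum()<30: continue
        c=np.median(W[m],0)
        if np.hypot(*(c[:2]-near))<tol: return m,W,d["confidence"]
    return None,W,0
def rect(P):
    (c,sz,a)=cv2.minAreaRect(P[:,:2].astype(np.float32)); return np.round(c,1),np.round(sz,1),round(a,1)
E
python3 - <<'E'
from h import *
for n in("scene","side","wrist"):
    p=shoot(n)
    for q,near in(("alarm",(508,-133)),("cover",(494,165))):
        m,W,c=mask(p,q,near)
        if m is None: print(n,q,None); continue
        P=W[m]; print(n,q,round(c,2),"zpct",np.percentile(P[:,2],[2,25,50,75,98]).round(1), "rows/cols",np.argwhere(m).mean(0).round())
        zt=40 if q=="alarm" else 58
        T=P[abs(P[:,2]-zt)<5]
        if len(T)>20: print("  top",rect(T),np.median(T[:,2]).round(1))
        F=P[P[:,2]>zt+ (20 if q=="alarm" else 10)]
        if len(F)>5: print("  high",rect(F),F.mean(0).round(1),F[:,2].max().round(1))
        ys,xs=np.where(m); k=p["frame"][ys.min():ys.max()+1,xs.min():xs.max()+1]
        cv2.imwrite(f"pics/crop_{n}_{q}.png",cv2.resize(k,None,fx=4,fy=4)[:, :, ::-1][:600,:800])
        m2,_,_=m,0,0
        m,W,c=mask(p,"knob_grip" if q=="alarm" else "fin",near)
        if m is not None and c>0:
            P=W[m]; print("  part",round(c,2),rect(P),np.percentile(P[:,2],[2,50,98]).round(1))
E
python3 -c "
import cv2,numpy as np
a=[cv2.imread(f'pics/crop_{n}.png') for n in('scene_alarm','scene_cover')]
h=max(x.shape[0] for x in a);o=np.zeros((h,sum(x.shape[1] for x in a),3),np.uint8);x0=0
for x in a:o[:x.shape[0],x0:x0+x.shape[1]]=x;x0+=x.shape[1]
cv2.imwrite('pics/crops.png',cv2.resize(o,(min(800,o.shape[1]),min(600,o.shape[0]))))"
```

```text
scene alarm 0.81 zpct [-1.  29.9 38.3 40.9 84. ] rows/cols [245. 203.]
  top (array([ 508.2, -140.5]), array([121.9, 182.8]), 75.2) 38.6
  high (array([ 509.1, -143.2]), array([36.9, 32.2]), 22.2) [ 511.7 -145.1   75.3] 90.9
  part 0.66 (array([ 512.5, -143.7]), array([32.7, 28.8]), 41.0) [58.7 72.2 89.8]
scene cover 0.89 zpct [ 1.  25.7 51.7 56.5 86.4] rows/cols [186. 272.]
  top (array([493.6, 161.6]), array([80.3, 94.2]), 55.5) 56.1
  high (array([556.6,  87.7]), array([ 24.4, 246.2]), 39.6) [501.6 152.4  84.7] 226.6
  part 0.91 (array([494.1, 161.2]), array([80.1, 95.4]), 55.7) [ 2.5 51.9 86.1]
side alarm 0.92 zpct [ 4.4 33.9 40.4 44.2 86.2] rows/cols [193. 326.]
  top (array([ 506.3, -136.1]), array([127.2, 179.3]), 75.7) 40.6
  high (array([ 505. , -128.1]), array([62.4, 64.5]), 80.7) [ 506.7 -131.6   75. ] 95.7
  part 0.75 (array([ 508.1, -133.9]), array([28.6, 34. ]), 40.5) [59.6 75.5 93. ]
side cover 0.73 zpct [ 5.  34.1 56.8 60.2 89. ] rows/cols [267. 326.]
  top (array([493.2, 164.4]), array([85. , 90.3]), 54.8) 58.6
  high (array([493.1, 165.4]), array([20.2, 52.1]), 51.3) [493.1 168.4  82.2] 93.1
  part 0.61 (array([493.2, 135.5]), array([135.1, 122.8]), 56.0) [ 3.6 56.8 89. ]
wrist alarm 0.78 zpct [19.3 40.4 41.2 51.6 90.2] rows/cols [ 68. 421.]
  top (array([ 505.1, -139.3]), array([120.3, 179.7]), 75.1) 40.8
  high (array([ 506. , -139.3]), array([37.6, 39.3]), 23.2) [ 508.9 -136.3   77.7] 93.4
  part 0.6 (array([ 491.7, -135.7]), array([38.8, 68.5]), 74.7) [57.4 78.7 91.9]
wrist cover None
```

View pics/crops.png

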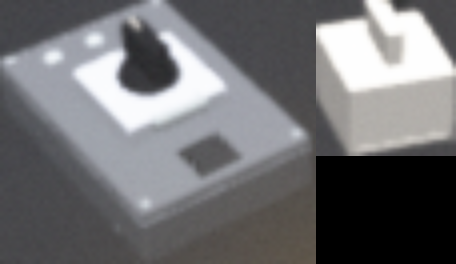

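>>> apply_moves:
  plan:
    - [0,27,34,0,0]
    - [0,27,34,0,0]
    - [0,27,34,0,0]
    - [0,27,34,0,0]
    - [0,27,34,0,0]

```text
t: 2.4
ee_pos: [502.8, -136.2, 224.0]
tcp_rot: [2.226, -2.214, -0.001]
contact_force: [0.5, 0.4, 0.2]
finger_gap: 87.8
```

>>> apply_moves:
  plan:
    - [0,0,0,0,-8.5]
    - [0,0,0,0,-8.5]
    - [0,0,0,0,-8.5]
    - [0,0,0,0,-8.5]
    - [0,0,0,0,-8.5]

```text
t: 2.9
ee_pos: [497.4, -140.0, 226.5]
tcp_rot: [-2.884, 1.244, -0.003]
contact_force: [-0.1, 0.4, -0.7]
finger_gap: 87.3
```

>>> apply_moves:
  plan:
    - [0,0,0,0,-8.5]
    - [0,0,0,0,-8.5]
    - [0,0,0,0,-8.5]
    - [0,0,0,0,-8.0]
    - [0,0,0,0,0]

```text
t: 3.4
ee_pos: [497.4, -140.1, 227.5]
tcp_rot: [-3.123, 0.339, -0.006]
contact_force: [-0.2, 0.0, -0.1]
finger_gap: 87.9
```

```bash
cat > al.py <<'E'
from h import *
import sys
s=manip.state(); Rm=Ro.from_rotvec(s["tcp_rot"]).as_matrix()
print("t",s["t"],"tcp",np.round(s["ee_pos"],1),"yaw x",np.degrees(np.arctan2(Rm[1,0],Rm[0,0])).round(1),"tilt",Rm[:,2].round(4),"j",np.round(s["joints"],2),"F",np.round(s["contact_force"],2),"T",np.round(s["torque"],3),"gap",round(s["finger_gap"],1))
E
cat > alarm.py <<'E'
from al import *
p=shoot("wrist",sys.argv[1])
m,W,c=mask(p,"alarm",(506,-138))
P=W[m]; 
for lo,hi,l in((36,44,"deck"),(53,59,"mount"),(84,96,"knobtop")):
    T=P[(P[:,2]>lo)&(P[:,2]<hi)]
    if len(T)>10: print(l,len(T),rect(T),T.mean(0).round(1),np.median(T[:,2]).round(1))
E
python3 alarm.py wrist1
```

```text
t 3.4 tcp [ 497.4 -140.1  227.5] yaw x -12.4 tilt [ 4.e-03 -3.e-04 -1.e+00] j [ 0.11  0.09 -0.33  0.   -1.14  1.25] F [-0.15  0.01 -0.13] T [-0.157  0.049  0.013] gap 87.9
deck 12537 (array([ 504.7, -139.5]), array([120.9, 180.3]), 75.1) [ 511.2 -141.1   40.8] 40.8
mount 3183 (array([ 504.7, -139.7]), array([69.7, 75.8]), 75.8) [ 507.5 -140.    56.5] 56.6
knobtop 610 (array([ 504.6, -139.9]), array([14. , 40.3]), 75.0) [ 505.7 -140.2   90.3] 90.5
```

View pics/wrist1.png

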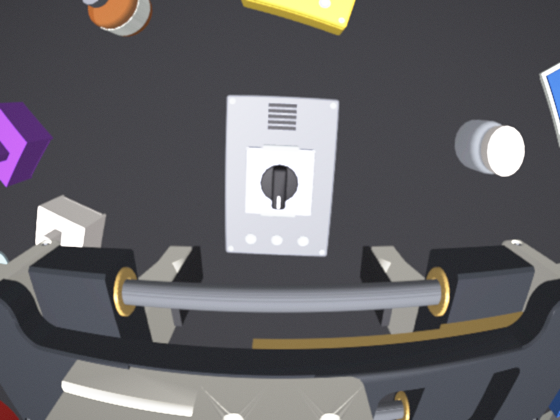

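The wrist view shows the grey box centred at px (282,180), knob at (279,182), at rest along the box's x. The sizes (180x121, mount 70x76 with rollers, bar 40x14) and heights 41/56.6/90.5 match the text.

>>> apply_moves:
  plan:
    - [0,7,-2.3,0,2.6]
    - [0,0,0,40,0]
    - [0,0,0,40,0]
    - [0,0,0,20,0]
    - [0,0,0,0,0]

```text
t: 4.0
ee_pos: [507.3, -139.6, 126.7]
tcp_rot: [-3.108, 0.454, -0.015]
contact_force: [-0.4, -0.7, -0.2]
finger_gap: 87.8
```

```bash
python3 alarm.py wrist2; for i in 1 2 3; do python3 al.py;done
```

```text
t 4.0 tcp [ 507.3 -139.6  126.7] yaw x -16.6 tilt [ 9.7e-03 -4.0e-04 -1.0e+00] j [ 0.11  0.2  -0.46  0.   -0.9   1.17] F [-0.41 -0.74 -0.19] T [-0.069  0.15  -0.001] gap 87.8
deck 18489 (array([ 517.5, -142.9]), array([120.6, 153.5]), 75.0) [ 532.6 -147.5   40.8] 40.9
mount 5816 (array([ 504.7, -139.4]), array([69.9, 76.7]), 75.3) [ 510.1 -140.9   56.6] 56.7
knobtop 1234 (array([ 504.6, -139.8]), array([14. , 40.5]), 75.0) [ 506.3 -140.2   90.3] 90.5
t 4.1 tcp [ 509.1 -139.7  129.4] yaw x -16.5 tilt [ 1.370e-02 -8.000e-04 -9.999e-01] j [ 0.11  0.2  -0.46  0.   -0.9   1.18] F [-0.33  0.37  0.57] T [-0.105 -0.009 -0.008] gap 87.5
t 4.1 tcp [ 509.1 -139.7  129.4] yaw x -16.5 tilt [ 1.370e-02 -8.000e-04 -9.999e-01] j [ 0.11  0.2  -0.46  0.   -0.9   1.18] F [-0.33  0.37  0.57] T [-0.105 -0.009 -0.008] gap 87.5
t 4.1 tcp [ 509.1 -139.7  129.4] yaw x -16.5 tilt [ 1.370e-02 -8.000e-04 -9.999e-01] j [ 0.11  0.2  -0.46  0.   -0.9   1.18] F [-0.33  0.37  0.57] T [-0.105 -0.009 -0.008] gap 87.5
```

View pics/wrist2.png

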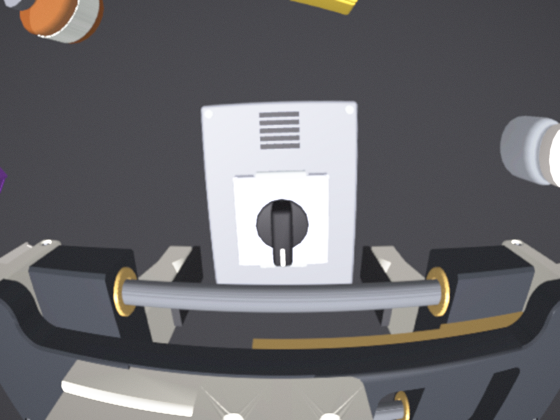

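>>> apply_moves:
  plan:
    - [0,-4.8,1.3,10,-1.5]
    - [0,0,0,15,0]
    - [0,0,0,15,0]
    - [0,0,0,8,0]
    - [0,0,0,0,0]

```text
t: 4.6
ee_pos: [508.2, -139.5, 85.2]
tcp_rot: [-3.112, 0.406, -0.039]
contact_force: [0.7, -0.7, -0.5]
finger_gap: 87.6
```

```bash
python3 al.py; python3 -c "from h import *; shoot('wrist','w3')" ; python3 al.py
```

```text
t 4.6 tcp [ 508.2 -139.5   85.2] yaw x -14.9 tilt [ 2.530e-02 -4.000e-04 -9.997e-01] j [ 0.11  0.24 -0.52  0.   -0.78  1.2 ] F [ 0.66 -0.69 -0.54] T [-0.092  0.225  0.004] gap 87.6
t 4.65 tcp [ 508.6 -139.5   85.7] yaw x -14.9 tilt [ 2.600e-02 -4.000e-04 -9.997e-01] j [ 0.11  0.24 -0.52  0.   -0.78  1.2 ] F [0.83 0.94 0.56] T [-0.052  0.161  0.026] gap 87.7
```

>>> apply_moves:
  plan:
    - [0,-4.3,1,4,0]
    - [0,0,0,4,0]
    - [0,0,0,4,0]
    - [0,0,0,4,0]
    - [0,0,0,0,0]

```text
t: 5.15
ee_pos: [505.6, -139.3, 70.6]
tcp_rot: [-3.111, 0.405, -0.047]
contact_force: [-0.9, 0.2, 0.2]
finger_gap: 87.5
```

```bash
python3 al.py; python3 -c "from h import *; shoot('side','s3')" ; python3 al.py
```

```text
t 5.15 tcp [ 505.6 -139.3   70.6] yaw x -14.8 tilt [ 3.000e-02 -3.000e-04 -9.996e-01] j [ 0.11  0.26 -0.54  0.01 -0.74  1.2 ] F [-0.94  0.17  0.25] T [-0.125  0.185 -0.032] gap 87.5
t 5.2 tcp [ 505.7 -139.3   70.8] yaw x -14.8 tilt [ 3.020e-02 -4.000e-04 -9.995e-01] j [ 0.11  0.26 -0.54  0.01 -0.74  1.2 ] F [-0.31  0.1   0.22] T [-0.092  0.209 -0.006] gap 87.4
```

>>> apply_moves:
  plan:
    - [0,-1.2,0.2,4,0]
    - [0,0,0,1,0]
    - [1,0,0,0,0]
    - [1,0,0,0,0]
    - [1,0,0,0,0]

```text
t: 5.7
ee_pos: [504.8, -139.2, 65.4]
tcp_rot: [-3.112, 0.405, -0.047]
contact_force: [-0.3, 0.6, -0.3]
finger_gap: 69.1
```

>>> apply_moves:
  plan:
    - [1,0,0,0,0]
    - [1,0,0,0,0]
    - [1,0,0,0,0]
    - [1,0,0,0,0]
    - [1,0,0,0,0]

```text
t: 6.2
ee_pos: [505.1, -139.2, 65.8]
tcp_rot: [-3.111, 0.405, -0.048]
contact_force: [-0.1, 1.0, -0.4]
finger_gap: 29.2
```

```bash
python3 al.py; python3 -c "from h import *; shoot('wrist','w4')" ; python3 al.py
```

```text
t 6.2 tcp [ 505.1 -139.2   65.8] yaw x -14.8 tilt [ 3.090e-02 -4.000e-04 -9.995e-01] j [ 0.11  0.26 -0.55  0.01 -0.73  1.2 ] F [-0.1   1.02 -0.45] T [-0.062  0.173  0.039] gap 29.2
t 6.25 tcp [ 505.1 -139.3   65.7] yaw x -14.8 tilt [ 3.090e-02 -4.000e-04 -9.995e-01] j [ 0.11  0.26 -0.55  0.01 -0.73  1.2 ] F [-0.86  0.91 -0.14] T [-0.132  0.184 -0.024] gap 25.4
```

View pics/w4.png

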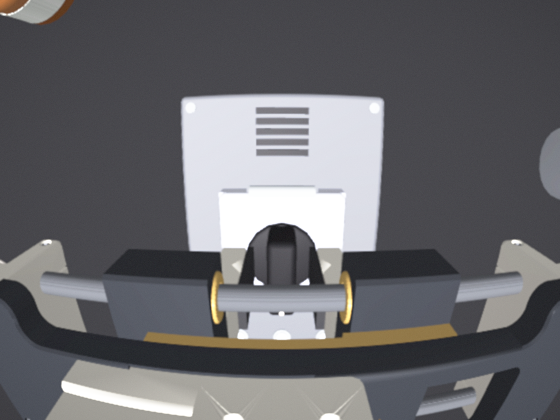

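Fingers are straddling the knob (bar at px 281,265), centred and still closing.

>>> apply_moves:
  plan:
    - [1,0,0,0,0]
    - [1,0,0,0,0]
    - [1,0,0,0,0]
    - [1,0,0,0,0]
    - [1,0,0,0,0]

```text
t: 6.75
ee_pos: [505.0, -139.4, 65.8]
tcp_rot: [-3.112, 0.405, -0.048]
contact_force: [-0.5, -1.1, -0.3]
finger_gap: 13.6
```

```bash
python3 al.py
```

```text
t 6.75 tcp [ 505.  -139.4   65.8] yaw x -14.8 tilt [ 3.080e-02 -6.000e-04 -9.995e-01] j [ 0.11  0.26 -0.55  0.01 -0.73  1.2 ] F [-0.55 -1.15 -0.3 ] T [-0.257  0.169 -0.019] gap 13.6
```

>>> apply_moves:
  plan:
    - [1,0,0,0,7]
    - [1,0,0,0,7]
    - [1,0,0,0,7]
    - [1,0,0,0,7]
    - [1,0,0,0,7]

```text
t: 7.25
ee_pos: [505.3, -138.9, 65.8]
tcp_rot: [-2.825, 1.345, -0.044]
contact_force: [1.1, 1.3, -0.0]
finger_gap: 14.0
```

```bash
python3 al.py
```

```text
t 7.25 tcp [ 505.3 -138.9   65.8] yaw x -50.9 tilt [ 3.080e-02 -6.000e-04 -9.995e-01] j [ 0.11  0.26 -0.55  0.01 -0.73  0.57] F [ 1.12  1.28 -0.03] T [-0.192  0.193  0.089] gap 14.0
```

>>> apply_moves:
  plan:
    - [1,0,0,0,7]
    - [1,0,0,0,7]
    - [1,0,0,0,7]
    - [1,0,0,0,5]
    - [1,0,0,0,3]

```text
t: 7.75
ee_pos: [505.8, -138.6, 65.8]
tcp_rot: [-2.372, 2.031, -0.038]
contact_force: [1.0, 0.8, 0.0]
finger_gap: 13.7
```

```bash
python3 al.py
```

```text
t 7.75 tcp [ 505.8 -138.6   65.8] yaw x -81.1 tilt [ 0.0302 -0.0016 -0.9995] j [ 0.11  0.26 -0.55  0.01 -0.73  0.04] F [1.03 0.8  0.03] T [-0.353  0.266  0.103] gap 13.7
```

>>> apply_moves:
  plan:
    - [1,0,0,0,2]
    - [1,0,0,0,2]
    - [1,0,0,0,2]
    - [1,0,0,0,2]
    - [1,0,0,0,2]

```text
t: 8.25
ee_pos: [506.1, -138.7, 65.8]
tcp_rot: [-2.186, 2.231, -0.036]
contact_force: [-0.1, 2.4, 1.1]
finger_gap: 15.4
```

```bash
python3 al.py; python3 -c "from h import *; shoot('wrist','w5')"; python3 al.py
```

```text
t 8.25 tcp [ 506.1 -138.7   65.8] yaw x -91.2 tilt [ 0.0287 -0.0039 -0.9996] j [ 0.11  0.26 -0.55  0.01 -0.73 -0.14] F [-0.07  2.39  1.09] T [0.61  0.421 0.947] gap 15.4
t 8.3 tcp [ 506.  -138.6   65.8] yaw x -91.3 tilt [ 0.0286 -0.0038 -0.9996] j [ 0.11  0.26 -0.55  0.01 -0.73 -0.14] F [ 0.18 -0.48 -0.16] T [-0.146  0.35   0.92 ] gap 15.3
```

View pics/w5.png

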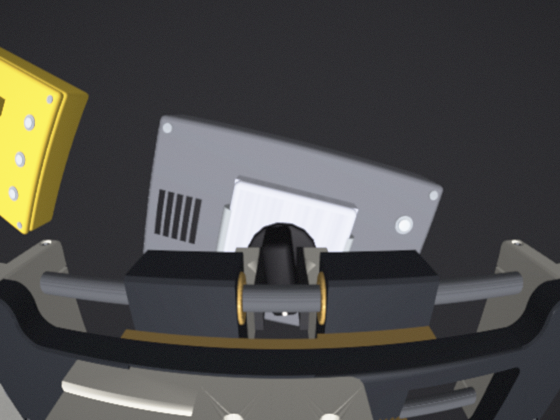

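Torque about z jumped from 0.10 to 0.92 N m after 76 degrees of tool turn, so the knob is hard on its stop (68.8 degrees). Now I let go.

>>> apply_moves:
  plan:
    - [0,0,0,0,0]
    - [0,0,0,0,0]
    - [0,0,0,0,0]
    - [0,0,0,0,0]
    - [0,0,0,0,0]

```text
t: 8.8
ee_pos: [505.8, -138.5, 65.7]
tcp_rot: [-2.184, 2.232, -0.035]
contact_force: [0.6, -0.2, 0.3]
finger_gap: 50.0
```

>>> apply_moves:
  plan:
    - [0,0,0,0,0]
    - [0,0,0,0,0]
    - [0,0,0,0,0]
    - [0,0,0,0,0]
    - [0,0,0,0,0]

```text
t: 9.3
ee_pos: [506.1, -138.5, 65.8]
tcp_rot: [-2.184, 2.232, -0.035]
contact_force: [-0.2, 0.5, 0.7]
finger_gap: 86.1
```

>>> apply_moves:
  plan:
    - [0,0,0,0,0]
    - [0,0,0,-10,0]
    - [0,0,0,-30,0]
    - [0,0,0,-35,0]
    - [0,0,0,-30,0]

```text
t: 9.8
ee_pos: [499.8, -138.4, 171.4]
tcp_rot: [-2.189, 2.238, -0.025]
contact_force: [-0.2, -0.9, 0.3]
finger_gap: 87.4
```

```bash
python3 alarm.py w6;python3 al.py
```

```text
t 9.8 tcp [ 499.8 -138.4  171.4] yaw x -91.3 tilt [ 0.0193 -0.0037 -0.9998] j [ 0.11  0.13 -0.43  0.01 -0.99 -0.14] F [-0.16 -0.89  0.29] T [ 0.035 -0.131  0.071] gap 87.4
deck 16438 (array([ 504.6, -139.7]), array([120.1, 180. ]), 75.0) [ 504.3 -145.4   40.8] 40.8
mount 4339 (array([ 504.6, -140. ]), array([70.1, 75.7]), 75.4) [ 504.5 -143.    56.5] 56.6
knobtop 911 (array([ 504.1, -139.8]), array([14.5, 40. ]), 75.3) [ 504.  -140.9   90.1] 90.4
t 9.9 tcp [ 502.6 -138.5  174.6] yaw x -91.2 tilt [ 0.0271 -0.0039 -0.9996] j [ 0.11  0.13 -0.42  0.01 -0.99 -0.14] F [ 0.18 -0.16  0.54] T [-0.046 -0.006 -0.009] gap 87.5
```

View pics/w6.png

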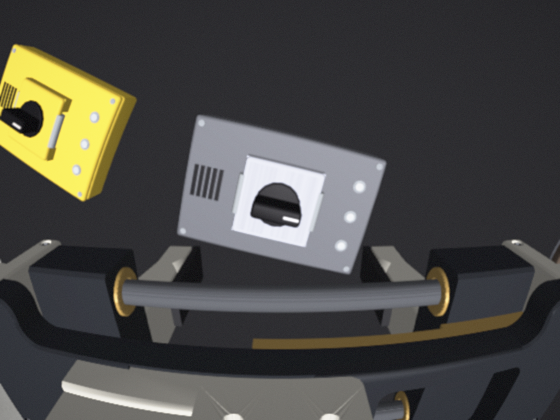

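The knob has sprung back: its bar is at (277,212), parallel to the box at yaw -15. Now the cover.

>>> apply_moves:
  plan:
    - [0,-40,0,-10,-4]
    - [0,-40,0,-10,0]
    - [0,-40,0,-10,0]
    - [0,-40,0,-10,0]
    - [0,-40,0,-10,0]

```text
t: 10.4
ee_pos: [493.0, 63.4, 227.1]
tcp_rot: [-2.255, 2.162, -0.036]
contact_force: [0.9, -0.1, -0.9]
finger_gap: 87.6
```

>>> apply_moves:
  plan:
    - [0,-35,0,-5,0]
    - [0,-25,0,0,0]
    - [0,0,0,0,-8.5]
    - [0,0,0,0,-8.5]
    - [0,0,0,0,-8.5]

```text
t: 10.9
ee_pos: [489.3, 131.6, 235.6]
tcp_rot: [-2.687, 1.595, -0.044]
contact_force: [0.2, -0.6, -0.2]
finger_gap: 87.8
```

>>> apply_moves:
  plan:
    - [0,0,0,0,-8.5]
    - [0,0,0,0,-8.5]
    - [0,0,0,0,-8.5]
    - [0,0,0,0,0]
    - [0,0,0,0,0]

```text
t: 11.4
ee_pos: [488.3, 131.6, 236.6]
tcp_rot: [-2.98, 0.961, -0.049]
contact_force: [-0.2, 0.2, 0.9]
finger_gap: 87.7
```

```bash
cat > cov.py <<'E'
from al import *
p=shoot("wrist",sys.argv[1])
m,W,c=mask(p,"cover",(493,164))
P=W[m]; print(c,m.sum())
for lo,hi,l in((53,63,"top"),(83,93,"fintop")):
    T=P[(P[:,2]>lo)&(P[:,2]<hi)]
    if len(T)>10: print(l,len(T),rect(T),T.mean(0).round(1),np.median(T[:,2]).round(1))
E
python3 cov.py c1; python3 al.py
```

```text
t 11.4 tcp [488.3 131.6 236.6] yaw x -35.8 tilt [ 3.290e-02  4.000e-04 -9.995e-01] j [ 0.67  0.05 -0.37  0.02 -1.12  0.27] F [-0.23  0.19  0.87] T [-0.06   0.134  0.063] gap 87.7
0.91 5895
top 4773 (array([491. , 163.1]), array([79.6, 86.9]), 56.1) [492.5 161.1  58.8] 58.8
fintop 695 (array([490.9, 162.5]), array([14.1, 49.8]), 56.1) [491.4 161.8  88.4] 88.5
t 11.5 tcp [488.3 131.6 236.5] yaw x -35.7 tilt [ 3.290e-02  4.000e-04 -9.995e-01] j [ 0.67  0.05 -0.37  0.02 -1.12  0.27] F [-0.35 -0.35  0.48] T [-0.064  0.139  0.005] gap 87.6
```

View pics/c1.png

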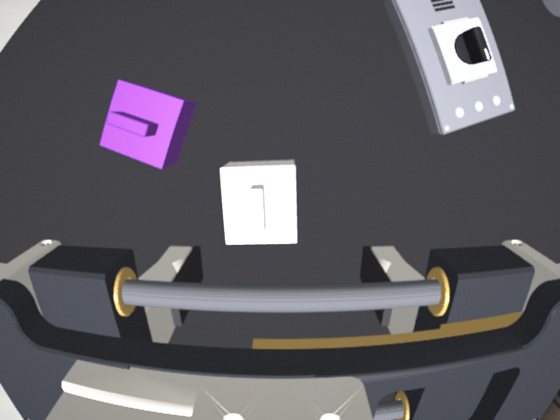

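Cover confirmed: white, centre px (260,203), fin top 49.8x14.1 at z 88.5. The tool has picked up 1.9° of tilt, so I'll try to bleed it off with an up-jerk. After that I'll descend in single, settled rows.

>>> apply_moves:
  plan:
    - [0,-16,-27,0,-1.8]
    - [0,0,0,-40,0]
    - [0,0,0,0,0]
    - [0,0,0,0,0]
    - [0,0,0,0,0]

```text
t: 12.0
ee_pos: [489.8, 163.4, 277.8]
tcp_rot: [-2.99, 0.93, -0.049]
contact_force: [0.3, -0.7, 0.6]
finger_gap: 87.7
```

```bash
python3 cov.py c2; python3 al.py
```

```text
t 12.0 tcp [489.8 163.4 277.8] yaw x -34.6 tilt [ 3.260e-02 -1.000e-04 -9.995e-01] j [ 0.72  0.04 -0.28  0.02 -1.22  0.24] F [ 0.27 -0.68  0.62] T [-0.024  0.188  0.015] gap 87.7
0.84 4784
top 4023 (array([490.9, 163.2]), array([78.9, 85.9]), 55.9) [492.7 162.1  58.8] 58.8
fintop 577 (array([490.8, 162.4]), array([13.5, 49.8]), 55.8) [491.1 162.   88.5] 88.5
t 12.1 tcp [489.4 163.1 277.2] yaw x -34.5 tilt [ 3.140e-02 -7.000e-04 -9.995e-01] j [ 0.72  0.04 -0.28  0.02 -1.22  0.24] F [-0.54 -0.36  0.9 ] T [-0.094  0.205  0.015] gap 87.7
```

>>> apply_moves:
  plan:
    - [0,0,0,0,0]
    - [0,0,0,0,0]
    - [0,0,0,0,0]
    - [0,0,0,0,0]
    - [0,-1,0,48,0]

```text
t: 12.6
ee_pos: [493.2, 164.8, 233.1]
tcp_rot: [-2.985, 0.929, -0.058]
contact_force: [1.9, 1.2, -0.7]
finger_gap: 87.6
```

```bash
python3 al.py;  python3 -c "
from h import *
for i in range(3):
  shoot('side'); import al; s=manip.state(); print(np.round(s['ee_pos'],1), Ro.from_rotvec(s['tcp_rot']).as_matrix()[:,2].round(4))"
```

```text
t 12.6 tcp [493.2 164.8 233.1] yaw x -34.6 tilt [ 0.0398  0.0036 -0.9992] j [ 0.72  0.07 -0.36  0.03 -1.11  0.24] F [ 1.93  1.17 -0.69] T [ 0.111 -0.017  0.033] gap 87.6
t 12.65 tcp [487.1 162.  221.1] yaw x -34.7 tilt [ 0.0244 -0.003  -0.9997] j [ 0.72  0.08 -0.37  0.02 -1.1   0.24] F [ -4.93  -1.97 -11.17] T [-0.474  1.285 -0.039] gap 87.5
[487.1 162.  221.1] [ 0.0244 -0.003  -0.9997]
[486.4 161.1 222.9] [ 0.0217 -0.0061 -0.9997]
[488.  161.6 226. ] [ 0.0251 -0.0056 -0.9997]
```

>>> apply_moves:
  plan:
    - [0,0,0,0,0]
    - [0,0,0,0,0]
    - [0,0,0,0,0]
    - [0,0,0,0,0]
    - [0,0,-1,48,0]

```text
t: 13.25
ee_pos: [497.1, 166.3, 190.1]
tcp_rot: [-2.984, 0.927, -0.062]
contact_force: [2.2, 1.8, -1.2]
finger_gap: 87.6
```

```bash
cat > osc.py <<'E'
from h import *
import sys
for i in range(int(sys.argv[1])):
  shoot('side'); s=manip.state(); M=Ro.from_rotvec(s['tcp_rot']).as_matrix(); print(s['t'],np.round(s['ee_pos'],1), M[:,2].round(4),np.degrees(np.arctan2(M[1,0],M[0,0])).round(1))
E
python3 osc.py 2
```

```text
13.3 [491.4 163.3 178.6] [ 0.0287 -0.0025 -0.9996] -34.7
13.35 [490.3 162.2 180.1] [ 0.0253 -0.006  -0.9997] -34.6
```

>>> apply_moves:
  plan:
    - [0,0,0,0,0]
    - [0,0,0,0,0]
    - [0,0,0,0,0]
    - [0,0,0,0,0]
    - [0,0,-1,40,0]

```text
t: 13.85
ee_pos: [497.8, 166.2, 150.3]
tcp_rot: [-2.988, 0.928, -0.058]
contact_force: [0.6, 0.6, -0.9]
finger_gap: 87.6
```

```bash
python3 osc.py 2
```

```text
13.9 [493.1 163.5 141.2] [ 0.0277 -0.0044 -0.9996] -34.6
13.95 [492.  162.5 142.3] [ 0.0247 -0.0074 -0.9997] -34.6
```

>>> apply_moves:
  plan:
    - [0,0,0,0,0]
    - [0,0,0,0,0]
    - [0,0,0,0,0]
    - [0,0,0,0,0]
    - [0,-2,1,40,0]

```text
t: 14.45
ee_pos: [496.4, 165.9, 111.4]
tcp_rot: [-2.99, 0.928, -0.056]
contact_force: [1.0, 1.2, -2.1]
finger_gap: 87.6
```

```bash
python3 osc.py 2
```

```text
14.5 [491.  162.8 102.6] [ 0.0258 -0.0064 -0.9996] -34.7
14.55 [490.1 161.8 103.7] [ 0.0227 -0.0094 -0.9997] -34.6
```

>>> apply_moves:
  plan:
    - [0,0,0,0,0]
    - [0,0,0,0,0]
    - [0,0,0,0,0]
    - [0,0,0,0,0]
    - [0,0,0,18,0.7]

```text
t: 15.05
ee_pos: [494.1, 163.8, 92.3]
tcp_rot: [-2.99, 0.95, -0.048]
contact_force: [0.5, -0.8, -0.1]
finger_gap: 87.8
```

```bash
python3 osc.py 3; python3 cov.py c3
```

```text
15.1 [492.1 162.5  88.4] [ 0.0254 -0.0082 -0.9996] -35.4
15.15 [491.5 161.9  88.8] [ 0.0238 -0.0096 -0.9997] -35.3
15.2 [491.8 162.1  89.5] [ 0.0243 -0.0096 -0.9997] -35.3
t 15.2 tcp [491.8 162.1  89.5] yaw x -35.3 tilt [ 0.0243 -0.0096 -0.9997] j [ 0.72  0.23 -0.54  0.03 -0.79  0.22] F [ 0.09 -0.1   0.06] T [-0.008  0.07  -0.057] gap 87.3
0.71 14974
top 11828 (array([495.9, 159.5]), array([79.7, 74.3]), 55.7) [499.3 156.7  58.8] 58.8
fintop 1764 (array([495.1, 160.2]), array([14. , 40.3]), 55.4) [496.6 159.   88.5] 88.6
```

View pics/c3.png

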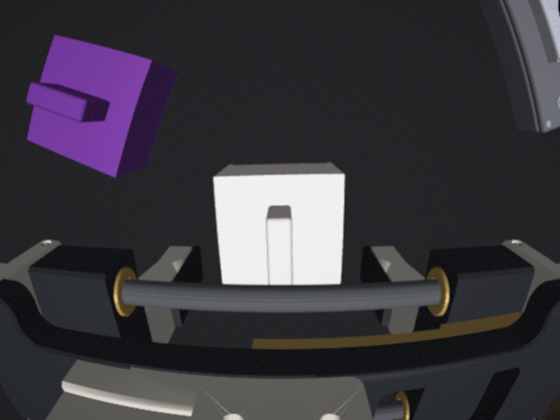

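>>> apply_moves:
  plan:
    - [0,0,0,0,0]
    - [0,0,0,0,0]
    - [0,0,0,0,0]
    - [0,0,0,0,0]
    - [0,-2,0,18,-1.2]

```text
t: 15.8
ee_pos: [493.8, 165.3, 76.1]
tcp_rot: [-3.0, 0.916, -0.05]
contact_force: [0.2, 0.9, -0.8]
finger_gap: 87.6
```

```bash
python3 osc.py 3
```

```text
15.85 [491.5 164.   72.2] [ 0.0269 -0.0074 -0.9996] -33.9
15.9 [491.1 163.5  72.7] [ 0.0255 -0.0087 -0.9996] -34.0
15.95 [491.5 163.7  73.5] [ 0.0262 -0.0086 -0.9996] -34.0
```

>>> apply_moves:
  plan:
    - [0,0,0,0,0]
    - [0,0,0,0,0]
    - [0,0,0,0,0]
    - [0,0,0,0,0]
    - [0,-0.4,1.2,11.5,0]

```text
t: 16.45
ee_pos: [493.0, 164.1, 65.0]
tcp_rot: [-3.0, 0.919, -0.049]
contact_force: [0.2, 0.5, 0.3]
finger_gap: 87.8
```

```bash
python3 osc.py 3
```

```text
16.5 [491.3 163.   62.3] [ 0.0273 -0.0078 -0.9996] -34.1
16.55 [490.8 162.6  62.4] [ 0.026  -0.0089 -0.9996] -34.1
16.6 [491.1 162.7  62.9] [ 0.0263 -0.009  -0.9996] -34.1
```

>>> apply_moves:
  plan:
    - [0,0,0,2,0]
    - [1,0,0,0,0]
    - [1,0,0,0,0]
    - [1,0,0,0,0]
    - [1,0,0,0,0]

```text
t: 17.1
ee_pos: [491.1, 162.6, 60.4]
tcp_rot: [3.002, -0.92, 0.043]
contact_force: [-0.4, 0.3, -0.2]
finger_gap: 61.0
```

>>> apply_moves:
  plan:
    - [1,0,0,0,0]
    - [1,0,0,0,0]
    - [1,0,0,0,0]
    - [1,0,0,0,0]
    - [1,0,0,0,0]

```text
t: 17.6
ee_pos: [491.3, 162.7, 60.7]
tcp_rot: [3.002, -0.92, 0.044]
contact_force: [-1.1, -0.4, -0.4]
finger_gap: 20.9
```

>>> apply_moves:
  plan:
    - [1,0,0,0,0]
    - [1,0,0,0,0]
    - [1,0,0,0,0]
    - [1,0,0,0,0]
    - [1,0,0,0,0]

```text
t: 18.1
ee_pos: [491.4, 162.9, 60.8]
tcp_rot: [3.003, -0.92, 0.044]
contact_force: [0.2, 0.1, -0.4]
finger_gap: 14.0
```

```bash
python3 al.py;python3 cov.py c4
```

```text
t 18.1 tcp [491.4 162.9  60.8] yaw x -34.1 tilt [ 0.0264 -0.0091 -0.9996] j [ 0.72  0.26 -0.58  0.04 -0.72  0.23] F [ 0.24  0.07 -0.45] T [-0.017  0.083 -0.012] gap 14.0
t 18.1 tcp [491.4 162.9  60.8] yaw x -34.1 tilt [ 0.0264 -0.0091 -0.9996] j [ 0.72  0.26 -0.58  0.04 -0.72  0.23] F [ 0.24  0.07 -0.45] T [-0.017  0.083 -0.012] gap 14.0Traceback (most recent call last):
  File "cov.py", line 4, in <module>
    P=W[m]; print(c,m.sum())
                    ^^^^^
AttributeError: 'NoneType' object has no attribute 'sum'
```

View pics/c4.png

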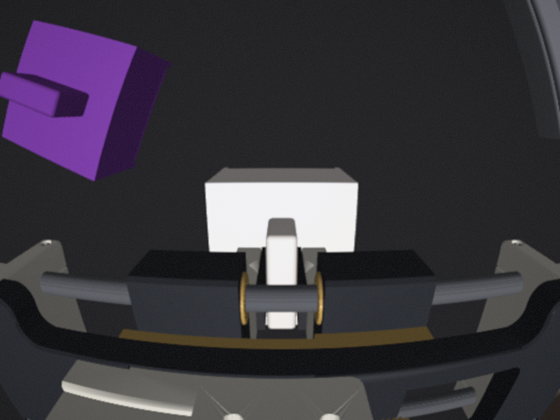

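>>> apply_moves:
  plan:
    - [1,0,0,-10,0]
    - [1,0,0,-25,0]
    - [1,0,0,-30,0]
    - [1,0,0,-30,0]
    - [1,0,0,-15,0]

```text
t: 18.7
ee_pos: [485.9, 161.9, 173.6]
tcp_rot: [2.996, -0.919, 0.036]
contact_force: [1.0, 0.5, -1.1]
finger_gap: 13.7
```

```bash
python3 osc.py 3; python3 al.py; python3 -c "
from h import *
shoot('scene','sc4');shoot('side','sd4')"
```

```text
18.75 [486.8 162.4 175.5] [ 0.022  -0.0127 -0.9997] -34.1
18.8 [486.4 162.4 173.6] [ 0.0212 -0.0127 -0.9997] -34.1
18.85 [485.6 161.9 171.7] [ 0.0189 -0.0138 -0.9997] -34.1
t 18.85 tcp [485.6 161.9 171.7] yaw x -34.1 tilt [ 0.0189 -0.0138 -0.9997] j [ 0.72  0.13 -0.44  0.03 -1.    0.24] F [-0.07  0.33 -2.72] T [-0.062  0.166 -0.053] gap 14.0
```

View pics/sc4.png

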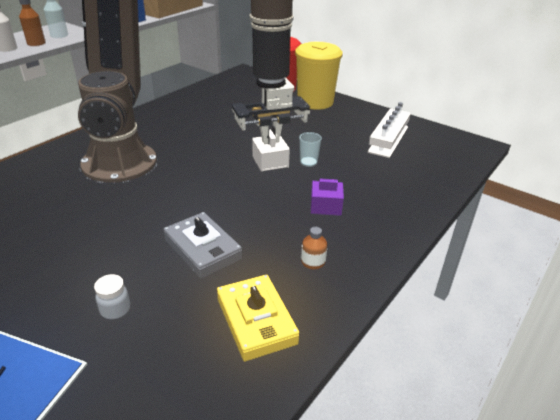

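>>> apply_moves:
  plan:
    - [1,0,0,0,-6.4]
    - [1,0,0,0,-6.4]
    - [1,0,0,0,-6.3]
    - [1,0,0,0,0]
    - [1,5,15,0,0]

```text
t: 19.45
ee_pos: [482.6, 143.7, 163.9]
tcp_rot: [3.095, -0.394, 0.014]
contact_force: [1.0, 0.5, -0.6]
finger_gap: 13.9
```

>>> apply_moves:
  plan:
    - [1,12,36,0,0]
    - [1,12,36,0,0]
    - [1,12,36,0,0]
    - [1,12,36,0,0]
    - [1,12,36,0,0]

```text
t: 19.95
ee_pos: [492.3, -52.7, 165.4]
tcp_rot: [3.09, -0.409, 0.007]
contact_force: [0.4, 0.2, -1.5]
finger_gap: 13.8
```

```bash
python3 osc.py 3; python3 al.py
```

```text
20.0 [491.7 -56.7 165.3] [-5.000e-04 -2.660e-02 -9.996e-01] -15.2
20.05 [491.8 -54.8 165.1] [-3.000e-04 -2.600e-02 -9.997e-01] -15.3
20.1 [492.2 -53.2 165.2] [ 3.000e-04 -2.550e-02 -9.997e-01] -15.3
t 20.1 tcp [492.2 -53.2 165.2] yaw x -15.3 tilt [ 3.000e-04 -2.550e-02 -9.997e-01] j [ 0.31  0.11 -0.48  0.03 -0.99  0.98] F [ 0.33 -1.1  -1.13] T [ 0.073  0.056 -0.012] gap 13.4
```

>>> apply_moves:
  plan:
    - [1,0,0,0,0]
    - [1,0,0,0,0]
    - [1,0,0,0,0]
    - [1,0,0,0,0]
    - [1,14,44,0,0]

```text
t: 20.6
ee_pos: [494.3, -95.0, 165.8]
tcp_rot: [3.09, -0.409, 0.005]
contact_force: [1.4, 0.0, -1.8]
finger_gap: 13.5
```

```bash
python3 al.py; python3 osc.py 4
```

```text
t 20.6 tcp [494.3 -95.  165.8] yaw x -15.1 tilt [ 1.000e-04 -2.500e-02 -9.997e-01] j [ 0.22  0.12 -0.46  0.03 -0.99  1.07] F [ 1.44  0.02 -1.83] T [-0.087 -0.21   0.02 ] gap 13.5
20.65 [ 493.4 -101.4  165.8] [-0.0016 -0.0268 -0.9996] -15.2
20.7 [ 493.2 -100.2  165.6] [-0.0017 -0.0262 -0.9997] -15.4
20.75 [493.2 -99.2 165.4] [-0.0016 -0.0258 -0.9997] -15.5
20.8 [493.2 -98.5 165.4] [-0.0014 -0.0256 -0.9997] -15.5
```

```bash
cat > cp.py <<'E'
from h import *
import sys
def Rt(z,yaw):
    z=np.array(z)/np.linalg.norm(z); x=np.array([np.cos(yaw),np.sin(yaw),0]); x[2]=-(x@z)/z[2]; x/=np.linalg.norm(x)
    return np.c_[x,np.cross(z,x),z]
Rg=Rt([.0264,-.0091,-.9996],np.radians(-34.1)); pg=np.array([491.4,162.9,60.8])
Rc=Ro.from_euler('z',-34.1,degrees=True).as_matrix(); pc=np.array([490.9,162.8,0.])
Rrel=Rg.T@Rc; prel=Rg.T@(pc-pg)
seat=np.array([504.6,-139.8,40]); seatyaw=-15.0
def rep():
    s=manip.state(); R=Ro.from_rotvec(s["tcp_rot"]).as_matrix(); C=R@Rrel; o=R@prel+s["ee_pos"]
    d=seat-o; dt=R.T@d
    yaw=np.degrees(np.arctan2(C[1,0],C[0,0]))
    print("t",s["t"],"tcp",np.round(s["ee_pos"],1),"cover",o.round(1),"yaw",yaw.round(1),"covertilt",C[:2,2].round(4),"->box x,y",np.round([C[:2,2]@[.966,-.259],C[:2,2]@[.259,.966]],4))
    print("  to seat: world",d.round(1),"tool",dt.round(1),"turn",round(-(seatyaw-yaw),1),"F",np.round(s["contact_force"],1),"T",np.round(s["torque"],2),"gap",round(s["finger_gap"],1))
if __name__=="__main__":
    n=int(sys.argv[1]) if len(sys.argv)>1 else 0
    rep()
    for i in range(n): shoot("side","cp_last"); rep()
E
python3 cp.py
```

```text
t 20.8 tcp [493.2 -98.5 165.4] cover [ 491.  -100.3  104.7] yaw -15.5 covertilt [0.0294 0.0254] ->box x,y [0.0218 0.0321]
  to seat: world [ 13.6 -39.5 -64.7] tool [23.3 32.8 65.7] turn -0.5 F [ 0.8  0.9 -2.9] T [0.06 0.06 0.04] gap 13.9
```

>>> apply_moves:
  plan:
    - [1,12,16,0,-0.5]
    - [1,12,16,0,0]
    - [1,0,0,0,0]
    - [1,0,0,0,0]
    - [1,0,0,0,0]

```text
t: 21.3
ee_pos: [508.8, -132.3, 166.3]
tcp_rot: [3.091, -0.399, 0.003]
contact_force: [1.0, 0.6, -2.1]
finger_gap: 13.4
```

```bash
python3 cp.py 3
```

```text
t 21.3 tcp [ 508.8 -132.3  166.3] cover [ 506.6 -134.1  105.6] yaw -14.8 covertilt [0.0289 0.025 ] ->box x,y [0.0214 0.0317]
  to seat: world [ -2.   -5.7 -65.6] tool [-0.9  4.5 65.7] turn 0.2 F [ 1.   0.6 -2.1] T [-0.03  0.1  -0.02] gap 13.4
t 21.35 tcp [ 508.8 -132.2  166.3] cover [ 506.6 -134.   105.6] yaw -14.8 covertilt [0.0289 0.025 ] ->box x,y [0.0214 0.0317]
  to seat: world [ -2.   -5.8 -65.6] tool [-0.8  4.5 65.7] turn 0.2 F [-0.8  0.3 -1.3] T [ 0.05  0.02 -0.01] gap 13.7
t 21.4 tcp [ 508.8 -132.3  166.4] cover [ 506.6 -134.1  105.7] yaw -14.8 covertilt [0.0288 0.025 ] ->box x,y [0.0213 0.0316]
  to seat: world [ -2.   -5.7 -65.7] tool [-0.8  4.4 65.8] turn 0.2 F [-1.3  0.6 -1.4] T [0.04 0.07 0.03] gap 14.0
t 21.45 tcp [ 508.8 -132.4  166.5] cover [ 506.6 -134.2  105.7] yaw -14.7 covertilt [0.0287 0.0251] ->box x,y [0.0212 0.0317]
  to seat: world [ -2.   -5.6 -65.7] tool [-0.9  4.3 65.8] turn 0.3 F [-0.1 -0.3 -1.6] T [0.01 0.   0.03] gap 13.6
```

>>> apply_moves:
  plan:
    - [1,-0.9,4.4,0,0.2]
    - [1,0,0,10,0]
    - [1,0,0,10,0]
    - [1,0,0,10,0]
    - [1,0,0,0,0]

```text
t: 21.95
ee_pos: [505.9, -136.8, 133.7]
tcp_rot: [3.091, -0.404, 0.003]
contact_force: [-0.6, 1.1, -1.7]
finger_gap: 13.6
```

```bash
python3 cp.py 3
```

```text
t 21.95 tcp [ 505.9 -136.8  133.7] cover [ 503.7 -138.6   73. ] yaw -14.9 covertilt [0.0289 0.0246] ->box x,y [0.0216 0.0313]
  to seat: world [  0.9  -1.2 -33. ] tool [ 1.   0.1 33. ] turn 0.1 F [-0.6  1.1 -1.7] T [ 0.01  0.1  -0.02] gap 13.6
t 22.0 tcp [ 506.3 -136.9  134.4] cover [ 504.1 -138.6   73.6] yaw -14.9 covertilt [0.0282 0.0248] ->box x,y [0.0208 0.0313]
  to seat: world [  0.5  -1.2 -33.6] tool [ 0.5  0.2 33.7] turn 0.1 F [-0.6  0.1 -1.4] T [-0.06  0.04 -0.  ] gap 13.9
t 22.05 tcp [ 506.8 -136.9  135.1] cover [ 504.7 -138.6   74.4] yaw -14.9 covertilt [0.0271 0.0249] ->box x,y [0.0197 0.031 ]
  to seat: world [ -0.1  -1.2 -34.4] tool [-0.1  0.3 34.4] turn 0.1 F [ 0.3  0.1 -0.1] T [0.07 0.02 0.  ] gap 13.7
t 22.1 tcp [ 507.2 -136.9  135.6] cover [ 505.2 -138.6   74.9] yaw -14.9 covertilt [0.0261 0.0249] ->box x,y [0.0188 0.0308]
  to seat: world [ -0.6  -1.2 -34.9] tool [-0.6  0.5 34.9] turn 0.1 F [ 0.8  0.2 -0.7] T [-0.05 -0.03  0.01] gap 13.5
```

Run:
```python
from h import *
a=shoot("scene");b=shoot("side")
o=[]
for p in(a,b):
    u,v=proj(p,[505,-139,80])[0].astype(int); k=p["frame"][max(0,v-50):v+50,max(0,u-50):u+50,::-1]; o.append(cv2.resize(k,(400,400),interpolation=cv2.INTER_CUBIC))
cv2.imwrite("pics/z1.png",np.hstack(o))
```

```text
(no output)
```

View pics/z1.png

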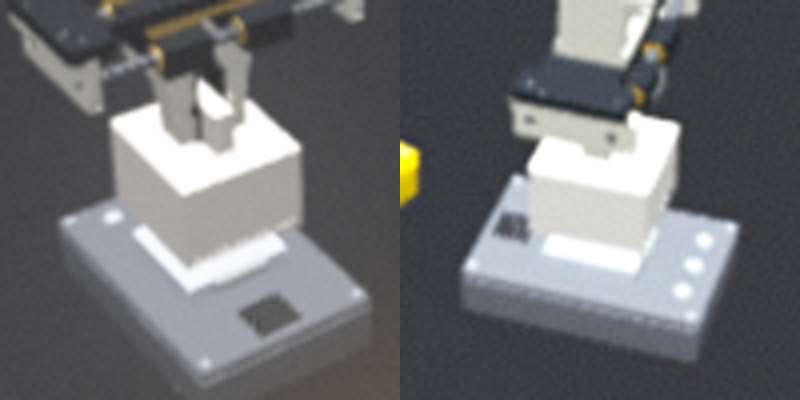

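Both enlarged views show the white cover hovering squarely over the mount, fin up. On down.

>>> apply_moves:
  plan:
    - [1,-0.5,0.4,4,0]
    - [1,0,0,4,0]
    - [1,0,0,4,0]
    - [1,0,0,4,0]
    - [1,0,0,0,0]

```text
t: 22.7
ee_pos: [507.4, -137.4, 119.5]
tcp_rot: [3.092, -0.403, 0.012]
contact_force: [-0.5, -0.0, -0.6]
finger_gap: 14.0
```

```bash
python3 cp.py 2
```

```text
t 22.7 tcp [ 507.4 -137.4  119.5] cover [ 505.6 -139.2   58.8] yaw -14.9 covertilt [0.0233 0.0245] ->box x,y [0.0162 0.0297]
  to seat: world [ -1.   -0.6 -18.8] tool [-1.   0.4 18.8] turn 0.1 F [-0.5 -0.  -0.6] T [ 0.03  0.06 -0.03] gap 14.0
t 22.75 tcp [ 507.6 -137.4  119.8] cover [ 505.8 -139.2   59. ] yaw -14.9 covertilt [0.023  0.0246] ->box x,y [0.0159 0.0297]
  to seat: world [ -1.2  -0.6 -19. ] tool [-1.2  0.5 19. ] turn 0.1 F [ 0.5 -0.1 -2.6] T [ 0.    0.03 -0.  ] gap 14.0
t 22.8 tcp [ 507.8 -137.4  120. ] cover [ 506.  -139.2   59.3] yaw -14.9 covertilt [0.0226 0.0246] ->box x,y [0.0155 0.0296]
  to seat: world [ -1.4  -0.6 -19.3] tool [-1.4  0.5 19.3] turn 0.1 F [-0.4  0.  -0.2] T [0.03 0.08 0.01] gap 13.8
```

>>> apply_moves:
  plan:
    - [1,-1.6,0.5,2,0.1]
    - [1,-0.2,0,2,0]
    - [1,-0.2,0,2,0]
    - [1,0,0,0,0]
    - [1,0,0,0,0]

```text
t: 23.3
ee_pos: [506.2, -137.6, 114.1]
tcp_rot: [3.092, -0.406, 0.015]
contact_force: [-0.1, 0.1, -0.8]
finger_gap: 14.0
```

```bash
python3 cp.py 2
```

```text
t 23.3 tcp [ 506.2 -137.6  114.1] cover [ 504.5 -139.3   53.3] yaw -15.0 covertilt [0.0213 0.0246] ->box x,y [0.0142 0.0293]
  to seat: world [  0.1  -0.5 -13.3] tool [ 0.1  0.1 13.3] turn 0.0 F [-0.1  0.1 -0.8] T [-0.01  0.04  0.05] gap 14.0
t 23.35 tcp [ 506.2 -137.6  114.1] cover [ 504.5 -139.3   53.3] yaw -15.0 covertilt [0.0212 0.0246] ->box x,y [0.0141 0.0293]
  to seat: world [  0.1  -0.5 -13.3] tool [ 0.1  0.2 13.3] turn 0.0 F [-0.2 -0.  -2.1] T [-0.02  0.06 -0.02] gap 13.6
t 23.4 tcp [ 506.2 -137.6  114.1] cover [ 504.5 -139.3   53.3] yaw -15.0 covertilt [0.0212 0.0246] ->box x,y [0.0142 0.0293]
  to seat: world [  0.1  -0.5 -13.3] tool [ 0.1  0.1 13.3] turn 0.0 F [-0.5 -0.2 -2. ] T [0.01 0.05 0.02] gap 14.0
```

>>> apply_moves:
  plan:
    - [1,-0.1,0.1,2,0]
    - [1,-0.1,0,2,0]
    - [1,-0.1,0,2,0]
    - [1,0,0,2,0]
    - [1,0,0,2,0]

```text
t: 23.9
ee_pos: [506.7, -137.8, 105.4]
tcp_rot: [3.092, -0.405, 0.019]
contact_force: [-1.0, 0.9, -3.3]
finger_gap: 13.7
```

```bash
python3 cp.py 2
```

```text
t 23.9 tcp [ 506.7 -137.8  105.4] cover [ 505.1 -139.6   44.7] yaw -15.0 covertilt [0.019  0.0248] ->box x,y [0.012  0.0288]
  to seat: world [-0.5 -0.2 -4.7] tool [-0.5  0.2  4.7] turn 0.0 F [-1.   0.9 -3.3] T [ 0.57  0.34 -0.01] gap 13.7
t 23.95 tcp [ 506.5 -137.8  104.9] cover [ 504.9 -139.5   44.1] yaw -15.0 covertilt [0.0195 0.0246] ->box x,y [0.0125 0.0288]
  to seat: world [-0.3 -0.3 -4.1] tool [-0.2  0.2  4.1] turn 0.0 F [ 0.6  0.6 -3.9] T [ 0.57  0.01 -0.01] gap 13.5
t 24.0 tcp [ 506.5 -137.8  104.9] cover [ 504.9 -139.6   44.1] yaw -15.0 covertilt [0.0196 0.0247] ->box x,y [0.0126 0.0289]
  to seat: world [-0.3 -0.2 -4.1] tool [-0.3  0.2  4.1] turn 0.0 F [-0.   1.  -6.1] T [ 0.52  0.03 -0.04] gap 13.9
```

>>> apply_moves:
  plan:
    - [1,-0.1,0,1.5,0]
    - [1,0,0,1.5,0]
    - [1,0,0,1.5,0]
    - [1,0,0,1.5,0]
    - [1,0,0,1.5,0]

```text
t: 24.5
ee_pos: [506.1, -139.1, 100.9]
tcp_rot: [3.09, -0.402, 0.018]
contact_force: [-8.4, 3.1, 14.0]
finger_gap: 13.8
```

```bash
python3 cp.py 2
```

```text
t 24.5 tcp [ 506.1 -139.1  100.9] cover [ 504.4 -141.    40.1] yaw -14.8 covertilt [0.02   0.0272] ->box x,y [0.0122 0.0315]
  to seat: world [ 0.2  1.2 -0.1] tool [-0.2 -1.2  0.1] turn 0.2 F [-8.4  3.1 14. ] T [2.14 2.61 0.11] gap 13.8
t 24.55 tcp [ 506.1 -139.   100.9] cover [ 504.5 -141.    40.1] yaw -14.8 covertilt [0.0198 0.0272] ->box x,y [0.0121 0.0314]
  to seat: world [ 0.1  1.2 -0.1] tool [-0.2 -1.2  0.1] turn 0.2 F [-7.3  3.3 14.3] T [2.04 2.56 0.12] gap 13.7
t 24.6 tcp [ 506.1 -139.   100.9] cover [ 504.5 -140.9   40.1] yaw -14.8 covertilt [0.0198 0.0271] ->box x,y [0.0121 0.0313]
  to seat: world [ 0.1  1.1 -0.1] tool [-0.2 -1.1  0.1] turn 0.2 F [-6.8  4.5 14. ] T [1.97 2.5  0.12] gap 14.0
```

Run:
```python
from h import *
o=[]
for n in("scene","side"):
    p=shoot(n); W=pts(p); m,_,c=mask(p,"cover",(505,-139))
    u,v=proj(p,[505,-139,80])[0].astype(int); k=p["frame"][max(0,v-50):v+50,max(0,u-50):u+50,::-1]; o.append(cv2.resize(k,(400,400),interpolation=cv2.INTER_CUBIC))
    P=W.reshape(-1,3); L=(P[:,:2]-[504.6,-139.8]); ex=np.array([.966,-.259]); ey=np.array([.259,.966])
    bx,by=L@ex,L@ey
    for nm,s in(("top",(abs(bx)<38)&(abs(by)<34)&(P[:,2]>92)&(P[:,2]<103)),("deck",(abs(bx)<85)&(abs(by)<55)&((abs(bx)>48)|(abs(by)>45))&(abs(P[:,2]-40)<6))):
        z=P[s,2]; A=np.c_[bx[s],by[s],np.ones(s.sum())]
        for _ in range(5):
            co=np.linalg.lstsq(A,z,rcond=None)[0]; r=z-A@co; k2=abs(r)<2.5*r.std(); A,z=A[k2],z[k2]
        print(n,nm,len(z),"slope x,y",co[:2].round(4),"z0",co[2].round(1),"sd",r.std().round(2))
cv2.imwrite("pics/z2.png",np.hstack(o))
```

```text
scene top 280 slope x,y [-0.0082 -0.0169] z0 96.9 sd 1.17
scene deck 668 slope x,y [ 0.0052 -0.0032] z0 38.5 sd 1.36
side top 173 slope x,y [-0.0097 -0.0027] z0 98.4 sd 1.93
side deck 580 slope x,y [ 0.0028 -0.0043] z0 40.4 sd 2.1
```

View pics/z2.png

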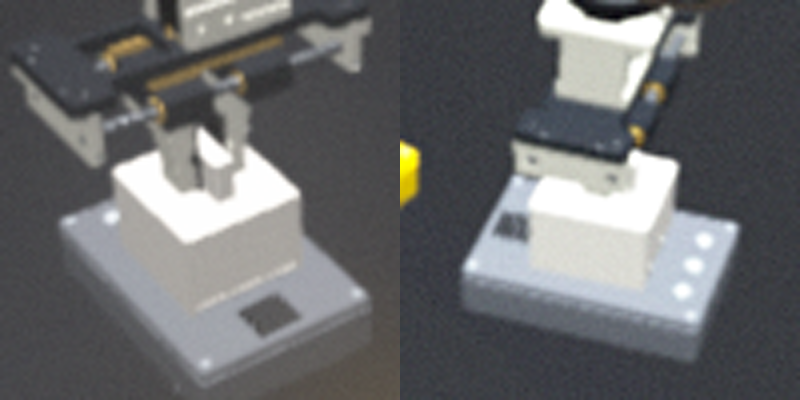

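Cover top minus deck is 58.4 (scene) and 58.0 (side), so it is home to within about 0.5 mm. I'll press a little harder to level it, relieve the side force, then settle to about 10 N.

>>> apply_moves:
  plan:
    - [1,-0.5,-0.2,1.2,0]
    - [1,-0.5,-0.2,1.6,0]
    - [1,-0.5,-0.2,2,0]
    - [1,-0.5,-0.2,2,0]
    - [1,-0.5,-0.2,2,0]

```text
t: 25.3
ee_pos: [506.0, -138.8, 100.8]
tcp_rot: [3.088, -0.395, 0.03]
contact_force: [-7.9, 1.6, 17.0]
finger_gap: 14.0
```

```bash
python3 cp.py 2
```

```text
t 25.3 tcp [ 506.  -138.8  100.8] cover [ 504.8 -140.9   40. ] yaw -14.6 covertilt [0.0126 0.0303] ->box x,y [0.0044 0.0326]
  to seat: world [-0.2  1.1 -0. ] tool [-0.4 -1.  -0. ] turn 0.4 F [-7.9  1.6 17. ] T [1.35 2.53 0.1 ] gap 14.0
t 25.35 tcp [ 506.  -138.8  100.7] cover [ 504.8 -140.9   40. ] yaw -14.6 covertilt [0.0125 0.0303] ->box x,y [0.0042 0.0325]
  to seat: world [-0.2  1.1  0. ] tool [-0.5 -1.  -0. ] turn 0.4 F [-8.1  2.7 16. ] T [1.3  2.55 0.06] gap 13.3
t 25.4 tcp [ 506.  -138.8  100.8] cover [ 504.8 -140.9   40. ] yaw -14.6 covertilt [0.0125 0.0303] ->box x,y [0.0043 0.0325]
  to seat: world [-0.2  1.1 -0. ] tool [-0.5 -1.  -0. ] turn 0.4 F [-6.6  2.  16.5] T [1.25 2.52 0.01] gap 13.7
```

```bash
cat > fit.py <<'E'
from h import *
import sys
p=shoot("wrist",sys.argv[1]); W=pts(p); P=W.reshape(-1,3); L=(P[:,:2]-[504.6,-139.8]); ex=np.array([.966,-.259]); ey=np.array([.259,.966]); bx,by=L@ex,L@ey
for nm,s in(("top",(bx<40)&(bx>18)&(abs(by)<36)&(abs(P[:,2]-98.5)<4)),("deck",(bx<86)&(bx>48)&(abs(by)<56)&(abs(P[:,2]-40)<6))):
    z=P[s,2]; A=np.c_[bx[s],by[s],np.ones(s.sum())]
    for _ in range(5):
        co=np.linalg.lstsq(A,z,rcond=None)[0]; r=z-A@co; k2=abs(r)<2.5*r.std()+.05; A,z=A[k2],z[k2]
    print(nm,len(z),"slope x,y",co[:2].round(4),"z0",co[2].round(2),"sd",r.std().round(2),"by range",A[:,1].min().round(),A[:,1].max().round(), "bx max",A[:,0].max().round(1))
E
python3 fit.py f1
```

```text
top 5148 slope x,y [-0.0042 -0.0103] z0 99.21 sd 0.59 by range -36.0 36.0 bx max 40.0
deck 8878 slope x,y [0.002  0.0002] z0 40.8 sd 0.66 by range -56.0 56.0 bx max 86.0
```

View pics/f1.png

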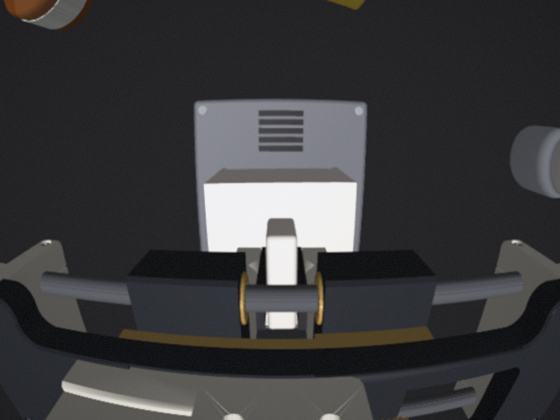

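The wrist depth fit, taken relative to the deck, leaves the cover 58.4 high with 0.6° of slope across y. I'll push slightly towards tool +y to level it.

>>> apply_moves:
  plan:
    - [1,-0.5,0.6,2,0]
    - [1,-0.5,0.8,2,0]
    - [1,-0.5,1,2,0]
    - [1,-0.5,1,2,0]
    - [1,-0.5,1,2,0]

```text
t: 25.95
ee_pos: [506.3, -139.9, 100.3]
tcp_rot: [3.093, -0.391, 0.047]
contact_force: [-8.4, 12.0, 18.7]
finger_gap: 13.8
```

```bash
python3 cp.py; python3 fit.py f2
```

```text
t 25.95 tcp [ 506.3 -139.9  100.3] cover [ 505.8 -141.9   39.6] yaw -14.4 covertilt [0.0009 0.0277] ->box x,y [-0.0063  0.027 ]
  to seat: world [-1.2  2.1  0.4] tool [-1.6 -1.7 -0.5] turn 0.6 F [-8.4 12.  18.7] T [4.56 3.02 0.19] gap 13.8
top 5111 slope x,y [-0.0029 -0.0007] z0 98.83 sd 0.59 by range -36.0 36.0 bx max 40.0
deck 8818 slope x,y [0.0012 0.0002] z0 40.82 sd 0.67 by range -56.0 56.0 bx max 86.0
```

Cover is now level (slopes within 0.004) and exactly 58.0 above the deck. Easing to about 10 N.

>>> apply_moves:
  plan:
    - [1,-0.3,0.8,2,0]
    - [1,-0.3,0.7,1.7,0]
    - [1,-0.3,0.6,1.4,0]
    - [1,-0.3,0.5,1.2,0]
    - [1,-0.3,0.5,1.2,0]

```text
t: 26.5
ee_pos: [506.3, -139.8, 100.4]
tcp_rot: [3.097, -0.386, 0.059]
contact_force: [-4.7, 6.6, 11.4]
finger_gap: 13.7
```

```bash
python3 cp.py; python3 fit.py f3; python3 cp.py
```

```text
t 26.5 tcp [ 506.3 -139.8  100.4] cover [ 506.3 -141.6   39.6] yaw -14.2 covertilt [-0.0074  0.0251] ->box x,y [-0.0136  0.0223]
  to seat: world [-1.7  1.8  0.4] tool [-2.1 -1.3 -0.5] turn 0.8 F [-4.7  6.6 11.4] T [2.67 1.99 0.18] gap 13.7
top 5112 slope x,y [-0.0007  0.    ] z0 98.85 sd 0.58 by range -36.0 36.0 bx max 40.0
deck 8804 slope x,y [ 0.0028 -0.0001] z0 40.77 sd 0.67 by range -56.0 56.0 bx max 86.0
t 26.55 tcp [ 506.3 -139.8  100.4] cover [ 506.3 -141.6   39.6] yaw -14.2 covertilt [-0.0075  0.0251] ->box x,y [-0.0137  0.0223]
  to seat: world [-1.7  1.8  0.4] tool [-2.1 -1.3 -0.5] turn 0.8 F [-4.2  5.3  9.7] T [2.73 1.95 0.13] gap 13.9
```

```bash
python3 - <<'E'
from h import *
a=shoot("scene","end_sc")
for i in range(4):
    shoot("side","end_sd"); s=manip.state(); print(s["t"],np.round(s["contact_force"],1),np.round(s["ee_pos"],1),round(s["finger_gap"],1))
E
python3 fit.py f4
```

```text
26.65 [-4.5  5.3 11.2] [ 506.3 -139.9  100.4] 14.1
26.7 [-4.4  6.3 10.7] [ 506.3 -139.8  100.4] 14.0
26.75 [-5.   6.  10.5] [ 506.3 -139.8  100.4] 13.8
26.8 [-4.8  5.4 10.7] [ 506.3 -139.8  100.4] 14.0
top 5121 slope x,y [-0.0012 -0.0008] z0 98.84 sd 0.59 by range -36.0 36.0 bx max 40.0
deck 8796 slope x,y [0.001  0.0003] z0 40.86 sd 0.65 by range -56.0 56.0 bx max 86.0
```

View pics/end_sc.png

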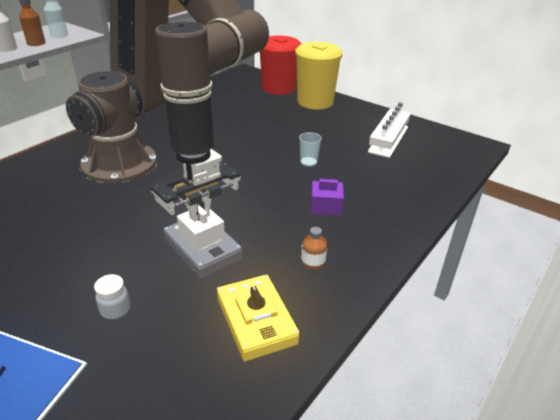

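The white cover sits flush on the grey box (scene px 202,232) with the gripper on its fin. The bottle (315,250), jar (112,297) and beaker (310,150) stand where they were.

```bash
python3 -c "
from bench import job
print(job.sign_off())"
```

```text
the job is handed in; nothing more can be done
None
```

The alarm box is reset, the cover is fitted, and I handed the job in at about 27 s with the gripper still holding and pressing.

- **Knob:** I turned the grey box's knob clockwise until the torque jumped from 0.10 to 0.92 N m. The tool had turned 76° by then; the hard stop is at 69°. I then let go, and a wrist picture showed the bar back at rest, parallel to the box.
- **Cover:** I gripped the white cover by its fin, carried it over the knob and pressed it down until it snapped home.
- **Last checks:** The cover's top was 58.0 mm above the deck and level within 0.003 rad. The downward push was steady at about 10.7 N and the finger gap 14 mm. The bottle, jar and beaker stood where they were.
- **What disagreed:**
  - The tool picked up 1.5 to 2° of tilt during the moves, so the cover first sat about 0.6° askew. Pressing up to about 19 N with a side push levelled it.
  - Reckoning from the tool pose alone still gave 1.3 to 1.5° of cover tilt at the end, while the wrist camera's depth readings showed it level. I believe the cover turned slightly in the grip.
  - About 7 N of side force remained at hand-in.

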